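Snap the chisel and the drift back into their spring clips

TASK

Put the cold chisel and the thick round drift away in the tool rack: press each one down into the empty pair of spring clips of its own size, the thinner chisel in the narrow clips and the thicker drift in the wide ones, until both clips of the pair have snapped round it. Leave each lying fully home, gripped by its plain round body about midway between the two clips; its ends may point either way.

Things in the scene. Friction and masses are not known exactly. Their poses are not given: they have to be found in the camera images.
- chisel_mid (a point): Cold chisel, bare steel, 183 mm long, lying loose on the bench, 0.2-0.4 kg: plain shank 17 mm thick and 135 mm long, blade 24 mm wide at one end, head 20 mm thick at the other. Point: on the axis at mid-shank (grasp here), 8.5 mm above the bench. y axis: along the tool towards the head; x: across, level. Blade edge at y = -112 mm, shank from -67 to +67, head end +72.
- drift_mid (a point): Drift: a plain round bar of bare aluminium, 22 mm thick, 150 mm long, one end tapering to a blunt nose; loose on the bench, lying down (it can roll), 0.1-0.2 kg. Point: on the axis, in the middle of the full-thickness body (grasp here), 11 mm above the bench. y axis: along the bar away from the nose. Body from y = -62 to +66 mm, nose end at -84 mm. A toggle clamp stands fixed a little beyond.
- clip_rack: Tool rack fixed on the bench: wooden board 170 x 256 x 12 mm with two steel rails (16 wide, tops 32 mm above the bench) along its y axis at x = +-34 mm; nothing stands between the rails (52 mm clear), so fingers can reach below a shank there. Origin: under its centre; z up. Three clip stations, 78 mm apart, at y = +78, 0, -78 mm; the last holds a tap wrench that stays there.
- narrow_clips_seat (a point): Narrow clips, for the chisel: two spring clips 68 mm apart in line, straps 10 mm broad, flared mouths 28 mm. Point: where chisel_mid lies when home, midway between the clips, 42.5 mm above the bench. x: along the seated tool (clips at +-34 mm), y across, z up. Lips 11.5 mm apart, 6 mm above the point, spread and close over the shank; tips 15 mm above it. Pressing straight in takes 8-15 N.
- wide_clips_seat (a point): Wide clips, for the drift: as the narrow ones but larger, straps 16 mm broad, flared mouths 32 mm; at the other empty station (either may be left). Point: where drift_mid lies when home, midway between the clips, 45 mm above the bench. x: along the seated tool (clips at +-34 mm), y across, z up. Lips 15 mm apart, 8 mm above the point; tips 17 mm above it. Pressing straight in takes 8-15 N.

How it is judged:
By the outcome, as a careful person would: the job done as asked, in the order asked, and still so for the second after the job is handed in, with the robot touching nothing.
It also fails if it takes over 67 s, if anything falls off the work surface, if the arm or the gripper's body presses on something with over 40 N, if the wrist force passes 120 N, or if a joint passes its speed limit or range.

ROBOT

A 6-joint arm with a two-finger parallel gripper is mounted at the origin on a cart in front of the work surface, level with it; the furniture and walls round the work are solid. World frame = base frame: x ahead of the robot, y to its left, z up, the work surface at z = 0. Lengths are in m, angles in rad, forces in N, time in s.
With the tool pointing down it reaches from about 0.35 to 0.875 m from the base axis. Payload 4.2 kg.
Tool frame: the origin (TCP) lies on the centre line of the jaws, within the pads' length; the fingertips stand 17 mm ahead of it and the grasp point (between the pads) lies 2 mm behind it (finger_overhang is the distance from the TCP to the fingertips, in m); z points along the fingers, y is the line along which they close (so a half turn about z gives the same grasp; the last joint's range is limited). The gripper opens to 87 mm and grips with 3 to 60 N. Pads are 19 mm wide; open, the fingers measure 117 mm over their backs; the gripper's body (75 mm by 190 mm) begins 51 mm behind the grasp point.
Start: joints at [1.563, 0.385, 0.008, 0, -1.194, -0.259], TCP at [0.165, 0.603, 0.205] pointing down, gripper open.
Joint ranges: [-3.14, 3.14], [-1.21, 2.06], [-1.07, 1.41], [-3.16, 2.05], [-2.99, -0.16], [-3.1, 3.1]. Speed limits (rad/s): [2.79, 2.79, 3.14, 3.14, 3.14, 3.14].

INTERFACE

Orientations are given as a unit quaternion [x, y, z, w].
In Python, from plant import * gives the robot as it stands. The module is installed in compiled form; this text tells all that it offers.
- The arm moves only by the tool step_arm, never from a script. Its argument "series" is a list that holds one entry, the list of rows, each a list of 5 numbers: the shift along the tool's x, y, z in m, then the turn about the tool's z in degrees, then the opening, from 0 (shut) to 1 (fully open). A call has 1 to 10 rows; each row is the pose to reach, as a shift and turn from the pose commanded when the call began, along the tool's axes at that moment; what a row does not reach only later rows make up. A row lasts 1/10 s, in which the tool goes at most 50 mm and 8.59 degrees, less where a joint would pass 70% of its speed; a pose out of reach is approached as far as the arm can. A call with a gripper value outside its range is refused whole. The fingers move at their own pace and stop on an object; the grip force is fixed at half the most. Time passes only in rows, so rows that repeat a pose let the fingers close. It gives the time, the measured TCP pose, the force, the opening and the grip force at its end, in the units of the state.
- get_obs(): the state, without advancing time (a new reading comes with each control period).
- get_image(name): name is "scene" or "top" or "wrist"; returns a dict with "color" (400x640x3 uint8, red, green, blue), "range_z" (400x640 float32, m along the optical axis (not along the pixel's ray), 0 where there is no reading), "fx", "fy", "cx", "cy" (pixels), "pose" (4x4, takes a point from camera to world coordinates); the wrist camera has in their place "mount" (4x4, takes a point from camera to tool coordinates, whose origin is the TCP and whose axes are the flange's). Camera axes: x right, y down, z forward; pixel columns grow to the right and rows downward; lengths in m; the calibration is good to about 2 mm. A picture is of the moment at which its call begins: read the wrist's pose just before it.
- close_job(): hands the job in; it is judged then, once.
Trained networks look in a picture, given as the dict that the camera call returned (one of the last four; its "shot" number tells which), for a name from the list of things; names that differ only in an ending like _2 or _b are one class to them, and where a whole thing is asked for, a point or a joint stands for the part that bears it (a point fixed in the world has none). Each returns a list of dicts, best first, with "conf" (0 to 1); they miss things now and then, are a little off and sometimes report something else, mostly with a low value. They report only what shows in the picture. A call takes as long as a camera call.
- find_in(label, picture): "point" ([column, row] in pixels, amid what is visible of it).
- mark_of(label, picture): "point" ([column, row] in pixels: a listed point, or the origin of a listed thing).
The state is a dict: "t": time; "joints": joint angles; "qd": joint speeds; "effort": joint torques, N m; "ee_pos": TCP position; "tool_rot": TCP orientation; "force": force on the tool from outside, world axes, zero at the start; "ft_torque": the same for the moment, N m; "grip_width": finger opening in m; "gripper_force": force on a finger pad.
Only numpy, scipy, OpenCV 4.12 (cv2) and the standard library are available. Lean on these libraries where they do the work, as an engineer would, in place of code of your own. Each camera call takes 0.05 s, during which the arm holds its last target. There are 200 camera calls.

## Working session

There is one attempt and no reset: what is moved stays moved. The work goes in short steps, Python scripts to look and compute and a tool call to move; the robot and the scene stay as the last step left them, time stands still between calls to the robot, and variables do not carry over. Pictures are saved under pics/ and viewed, at most 10 in all, crops included, and the job is handed in when it is done.

Besides the shell and the picture viewer there is one more tool, called after ">>>" as name(argument=value, ...), one argument or row to a line, values as JSON. step_arm: Moves the arm, as the interface text tells. Its arguments: {"type":"object","properties":{"series":{"type":"array"}},"required":["series"]}

```bash
mkdir -p pics
cat > h.py <<'E'
from plant import *
import numpy as np, cv2
from scipy.spatial.transform import Rotation as R
def pose(im,o):
    if 'pose' in im: return np.array(im['pose'])
    T=np.eye(4);T[:3,:3]=R.from_quat(o['tool_rot']).as_matrix();T[:3,3]=o['ee_pos'];return T@np.array(im['mount'])
def ray(im,P,px,z):
    d=P[:3,:3]@np.array([(px[0]-im['cx'])/im['fx'],(px[1]-im['cy'])/im['fy'],1]);c=P[:3,3]
    return c+d*(z-c[2])/d[2]
def cloud(im,P):
    Z=im['range_z'];v,u=np.indices(Z.shape)
    X=np.stack([(u-im['cx'])/im['fx']*Z,(v-im['cy'])/im['fy']*Z,Z],-1)
    W=X@P[:3,:3].T+P[:3,3];W[Z==0]=np.nan;return W
def save(n,im): cv2.imwrite('pics/'+n,im['color'][:,:,::-1])
E
python3 - <<'E'
from h import *
o=get_obs();print(o['ee_pos'],o['tool_rot'],o['t'])
zs=dict(chisel_mid=.0085,drift_mid=.011,clip_rack=0,narrow_clips_seat=.0425,wide_clips_seat=.045)
for n in ['top','scene']:
    im=get_image(n);save(n+'1.png',im);P=pose(im,o);W=cloud(im,P)
    for l,z in zs.items():
        for m in mark_of(l,im)[:2]:
            p=m['point'];c,r=int(p[0]),int(p[1]);print(n,l,round(m['conf'],2),np.round(p,0),ray(im,P,p,z).round(4),'cloud',W[r,c].round(3))
E
```

```text
[0.1645798  0.60226233 0.20354312] [ 9.91103265e-01 -1.33090505e-01 -9.82710201e-05  1.10738320e-03] 0.0
top chisel_mid 0.85 [288. 207.] [0.4727 0.1982 0.0085] cloud [0.473 0.199 0.016]
top drift_mid 0.82 [228. 208.] [0.4672 0.3524 0.011 ] cloud [0.467 0.352 0.026]
top clip_rack 0.82 [430. 201.] [ 0.4999 -0.1677  0.    ] cloud [ 0.499 -0.163  0.009]
top narrow_clips_seat 0.39 [433. 195.] [ 0.5098 -0.164   0.0425] cloud [ 0.517 -0.171  0.01 ]
top wide_clips_seat 0.47 [402. 200.] [ 0.4952 -0.0862  0.045 ] cloud [ 0.502 -0.09   0.012]
scene chisel_mid 0.63 [296. 198.] [0.4775 0.196  0.0085] cloud [0.475 0.196 0.011]
scene drift_mid 0.63 [251. 170.] [0.4604 0.3409 0.011 ] cloud [0.46  0.342 0.012]
scene clip_rack 0.73 [440. 300.] [ 0.5051 -0.1703  0.    ] cloud [ 0.498 -0.173  0.01 ]
scene narrow_clips_seat 0.58 [441. 285.] [ 0.4999 -0.1696  0.0425] cloud [ 0.527 -0.154  0.009]
scene wide_clips_seat 0.93 [406. 262.] [ 0.492  -0.0977  0.045 ] cloud [ 0.518 -0.077  0.012]
```

View pics/top1.png

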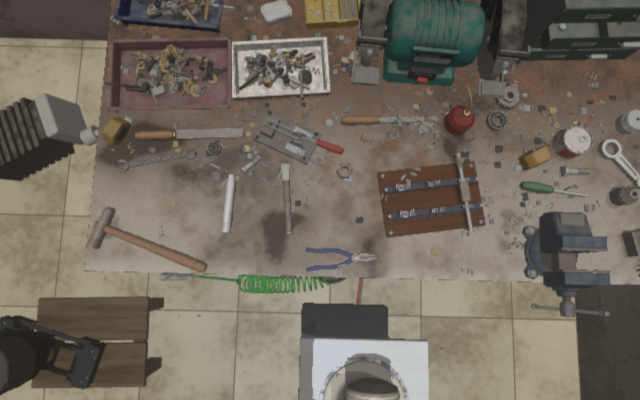

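View pics/scene1.png

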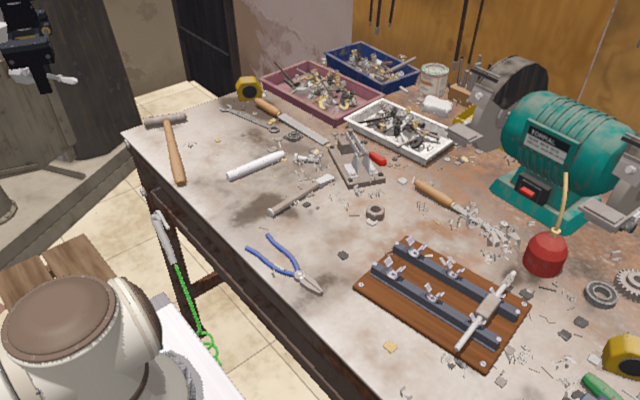

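The top view shows the drift at (228,205) and the chisel at (288,200). The rack is at (431,200), with the tap wrench on its right-hand station. I'll move closer, above the two tools.

>>> step_arm(
  series=[
    [[0.38,0.235,-0.1,-15,1],[0.38,0.235,-0.1,-15,1],[0.38,0.235,-0.1,-15,1],[0.38,0.235,-0.1,-15,1],[0.38,0.235,-0.1,-15,1],[0.38,0.235,-0.1,-15,1],[0.38,0.235,-0.1,-15,1],[0.38,0.235,-0.1,-15,1],[0.38,0.235,-0.1,-15,1],[0.38,0.235,-0.1,-15,1]],
  ],
)

```text
t: 1.6
ee_pos: [0.4723, 0.2729, 0.3064]
tool_rot: [1.0, -0.005, 0.001, -0.001]
force: [-0.7, 0.5, -0.5]
grip_width: 0.0872
gripper_force: 0.0
```

>>> step_arm(
  series=[
    [[0,0,0,0,1],[0,0,0,0,1],[0,0,0,0,1]],
  ],
)

```text
t: 1.9
ee_pos: [0.4684, 0.2769, 0.3042]
tool_rot: [1.0, -0.002, -0.0, 0.0]
force: [-0.1, 0.1, 0.3]
grip_width: 0.0866
gripper_force: 0.0
```

```bash
cat > w.py <<'E'
from h import *
import sys
zs=dict(chisel_mid=.0085,drift_mid=.011,clip_rack=0,narrow_clips_seat=.0425,wide_clips_seat=.045)
o=get_obs();print(o['t'],o['ee_pos'].__repr__(),'yaw',np.degrees(np.arctan2(*R.from_quat(o['tool_rot']).as_matrix()[[1,0],0])),'f',o['force'],'w',o['grip_width'],o['gripper_force'])
im=get_image('wrist');save(sys.argv[1],im);P=pose(im,o);W=cloud(im,P)
print(P.round(3))
for l in sys.argv[2:]:
    for m in mark_of(l,im)[:2]:
        p=m['point'];c,r=int(p[0]),int(p[1]);print(l,round(m['conf'],2),np.round(p,0),ray(im,P,p,zs[l]).round(4),'cloud',W[min(r,399),min(c,639)].round(3))
np.save('W.npy',W)
E
python3 w.py w1.png chisel_mid drift_mid
```

```text
1.9 array([0.46842568, 0.27685066, 0.30418661]) yaw -0.18443943437171167 f [-0.05318303  0.11977907  0.30635591] w 0.08656025837204806 0.0
[[-0.003 -0.968 -0.251  0.536]
 [-1.     0.004 -0.     0.276]
 [ 0.001  0.251 -0.968  0.485]
 [ 0.     0.     0.     1.   ]]
chisel_mid 0.93 [375. 158.] [0.4749 0.201  0.0085] cloud [0.477 0.202 0.015]
drift_mid 0.56 [271. 160.] [0.4722 0.351  0.011 ] cloud [0.474 0.35  0.023]
```

View pics/w1.png

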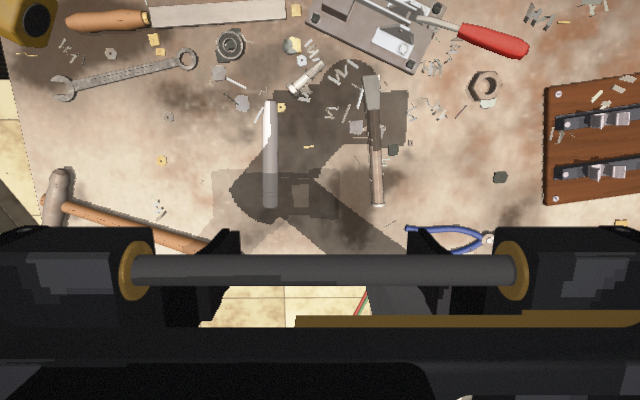

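The wrist view shows the chisel from its blade (372,80) to its head (378,205), and the drift from (270,98) to (271,208). I'll fit their axes from the depth data.

```bash
cat > fit.py <<'E'
from h import *
def fit(W,c,zl,hx=.13,hy=.035,zh=.04,ang0=0):
    c=np.array(c)[:2];P=W.reshape(-1,3);P=P[~np.isnan(P[:,0])]
    m=(P[:,2]>zl)&(P[:,2]<zh)&(abs(P[:,0]-c[0])<hx)&(abs(P[:,1]-c[1])<hy);Q=P[m]
    x,y=Q[:,0],Q[:,1]
    k=np.polyfit(x,y,1)
    for _ in range(5):
        r=y-np.polyval(k,x);g=abs(r)<.014;k=np.polyfit(x[g],y[g],1)
    Q=Q[g];xs=np.sort(Q[:,0])
    print('n',len(Q),'x ends',xs[[0,3,-4,-1]].round(4),'slope deg',np.degrees(np.arctan(k[0])).round(2),'y(c)',np.polyval(k,c[0]).round(4),'zmax',np.percentile(Q[:,2],[50,95]).round(4))
    for a in np.arange(xs[0],xs[-1],.01):
        s=Q[(Q[:,0]>=a)&(Q[:,0]<a+.01)]
        if len(s): print(a.round(3),len(s),s[:,1].min().round(4),s[:,1].max().round(4),np.median(s[:,1]).round(4),s[:,2].max().round(4))
if __name__=='__main__':
    W=np.load('W.npy')
    fit(W,[.475,.201],.006);fit(W,[.472,.351],.008)
E
python3 fit.py
```

```text
n 1723 x ends [0.4044 0.4057 0.5868 0.5879] slope deg 5.25 y(c) 0.2014 zmax [0.015  0.0179]
0.404 81 0.1855 0.2039 0.196 0.0211
0.414 76 0.1883 0.204 0.1965 0.0188
0.424 81 0.188 0.2047 0.1979 0.0201
0.434 78 0.1884 0.2063 0.1986 0.0188
0.444 84 0.1894 0.2069 0.1991 0.0194
0.454 84 0.1908 0.2071 0.1995 0.0193
0.464 97 0.1871 0.2088 0.2001 0.019
0.474 84 0.1934 0.2092 0.2021 0.0188
0.484 84 0.1933 0.2109 0.2031 0.0184
0.494 86 0.1957 0.2113 0.2045 0.0192
0.504 94 0.1939 0.2128 0.2052 0.0189
0.514 86 0.1942 0.2133 0.2059 0.0195
0.524 96 0.1981 0.2138 0.2068 0.0194
0.534 91 0.198 0.2159 0.2077 0.0187
0.544 115 0.1981 0.2179 0.2089 0.0178
0.554 107 0.1995 0.2222 0.2093 0.0156
0.564 131 0.1997 0.2236 0.2106 0.0147
0.574 135 0.2 0.2218 0.2109 0.0131
0.584 33 0.2001 0.2217 0.2082 0.0113
n 1586 x ends [0.404  0.4049 0.5531 0.5533] slope deg -2.6 y(c) 0.3504 zmax [0.0201 0.0227]
0.404 89 0.3438 0.3639 0.3528 0.0235
0.414 101 0.3435 0.3642 0.3525 0.0235
0.424 101 0.3429 0.3639 0.3521 0.0228
0.434 101 0.3426 0.3627 0.3518 0.0243
0.444 101 0.3422 0.3622 0.3512 0.0239
0.454 107 0.3417 0.3619 0.3508 0.0245
0.464 106 0.3415 0.3614 0.3504 0.0233
0.474 107 0.341 0.3609 0.3499 0.0239
0.484 104 0.3405 0.3603 0.3495 0.0236
0.494 109 0.3402 0.3599 0.3491 0.0233
0.504 123 0.3388 0.3594 0.3484 0.0236
0.514 113 0.3382 0.359 0.3471 0.0237
0.524 126 0.3379 0.3583 0.3475 0.0233
0.534 106 0.3388 0.3582 0.3474 0.0228
0.544 92 0.3398 0.3565 0.3473 0.0209
```

>>> step_arm(
  series=[
    [[0.02,0.405,0,0,1],[0.02,0.405,0,0,1],[0.02,0.405,0,0,1],[0.02,0.405,0,0,1],[0.02,0.405,0,0,1],[0.02,0.405,0,0,1],[0.02,0.405,0,0,1],[0.02,0.405,0,0,1],[0.02,0.405,0,0,1],[0.02,0.405,0,0,1]],
  ],
)

```text
t: 3.05
ee_pos: [0.4872, -0.1299, 0.3043]
tool_rot: [1.0, -0.004, -0.0, -0.0]
force: [-0.5, 0.8, 0.3]
grip_width: 0.087
gripper_force: 0.0
```

>>> step_arm(
  series=[
    [[0,0,0,0,1],[0,0,0,0,1],[0,0,0,0,1]],
  ],
)

```text
t: 3.35
ee_pos: [0.4875, -0.1277, 0.3048]
tool_rot: [1.0, -0.001, 0.0, -0.0]
force: [-0.4, -0.3, 0.4]
grip_width: 0.0873
gripper_force: 0.0
```

```bash
python3 w.py w2.png clip_rack narrow_clips_seat wide_clips_seat
python3 - <<'E'
import cv2
i=cv2.imread('pics/w2.png');cv2.imwrite('pics/w2c.png',cv2.resize(i[40:240,180:500],None,fx=2.5,fy=2.5))
E
```

```text
3.35 array([ 0.4874944 , -0.12774313,  0.30480821]) yaw -0.14500373994592136 f [-0.40489402 -0.32688411  0.44473727] w 0.08727590218360437 0.0
[[-0.003 -0.968 -0.25   0.555]
 [-1.     0.003 -0.    -0.129]
 [ 0.001  0.25  -0.968  0.485]
 [ 0.     0.     0.     1.   ]]
clip_rack 0.65 [347. 149.] [ 0.5062 -0.1639  0.    ] cloud [ 0.509 -0.162  0.014]
```

View pics/w2c.png

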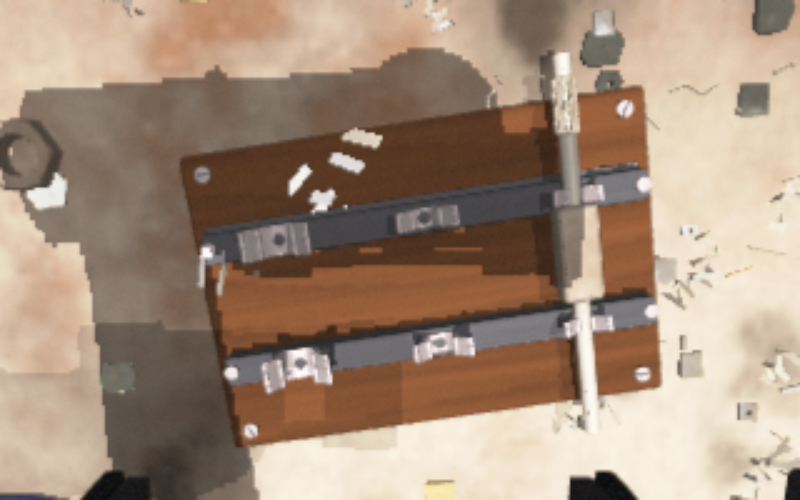

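The wide clips (broad straps) are at the left station, with screws at crop (279,240) and (301,364). The narrow clips are in the middle, at crop (424,218) and (438,343). The tap wrench is on the right.

```bash
cat > rack.py <<'E'
from h import *
W=np.load('W.npy')
P=W.reshape(-1,3);P=P[~np.isnan(P[:,0])]
P=P[(abs(P[:,0]-.51)<.13)&(abs(P[:,1]+.165)<.15)]
P0=P
# rails
from scipy.optimize import minimize
Rl=P[(P[:,2]>.027)&(P[:,2]<.036)]
C=P[(P[:,2]>.042)&(P[:,2]<.07)&(P[:,1]>-.21)]
B=P[(P[:,2]>.008)&(P[:,2]<.016)]
print(len(Rl),len(C),len(B),np.percentile(Rl[:,2],50),np.percentile(B[:,2],50))
def loc(p,Q):
    th,x0,y0=p;c,s=np.cos(th),np.sin(th);d=Q[:,:2]-[x0,y0];return d@np.array([[c,-s],[s,c]])
def f(p):
    l=loc(p,Rl)
    return np.minimum(np.abs(abs(l[:,0])-34)if 0 else np.abs(abs(l[:,0])-.034),.015).sum()+0*p[2]
best=min((minimize(f,[np.radians(t),x,-.16],method='Nelder-Mead').x for t in(4,8,12) for x in(.49,.50,.51)),key=f)
th=best[0];print('th',np.degrees(best[0]),best,f(best)/len(Rl))
# y using board edges & clips
l=loc([th,best[1],-.16],P0);on=(abs(l[:,0])<.08)&(P0[:,2]>.006)&(P0[:,2]<.016)
print('board y ext',np.percentile(l[on][:,1],[.3,99.7]),'x',np.percentile(l[on][:,0],[.3,99.7]))
lc=loc([th,best[1],-.16],C)
for sy in(.08,0):
  for sx in(-.034,.034):
    g=(abs(lc[:,0]-sx)<.015)&(abs(lc[:,1]-sy)<.03)
    q=lc[g]; print(sx,sy,g.sum(),'y',q[:,1].min().round(4),q[:,1].max().round(4),'x',q[:,0].min().round(4),q[:,0].max().round(4),C[g][:,2].max().round(4), 'world mid', )
E
python3 rack.py
python3 - <<'E'
from h import *
o=get_obs();im=get_image('wrist');P=pose(im,o)
for p in [(291.6,136),(300.4,185.6),(349.6,127.2),(355.2,177.2)]: print(ray(im,P,p,.034).round(4))
E
```

```text
3264 639 15612 0.03242410852757904 0.012342426356721059
th 8.460042587684041 [ 0.1476556   0.50398709 -0.15075104] 0.004259991105078739
board y ext [-0.1359953   0.11840699] x [-0.07963223  0.07965472]
-0.034 0.08 188 y 0.0518 0.0872 x -0.0411 -0.0253 0.0636 world mid
0.034 0.08 206 y 0.0518 0.087 x 0.0264 0.0423 0.0647 world mid
-0.034 0 116 y -0.024 0.0072 x -0.0386 -0.0285 0.0596 world mid
0.034 0 129 y -0.0241 0.0072 x 0.0292 0.0392 0.0593 world mid
[ 0.5268 -0.0872  0.034 ]
[ 0.459  -0.0976  0.034 ]
[ 0.538  -0.1647  0.034 ]
[ 0.4705 -0.1735  0.034 ]
```

Fit: rack yaw 8.5°, narrow seat ≈(0.505,-0.1685), wide seat ≈(0.494,-0.0915). These agree with the 78 mm spacing, the 170x256 board size and the heights. Next is the chisel.

>>> step_arm(
  series=[
    [[-0.011,-0.329,0.0,-5.3,1],[-0.011,-0.329,0.0,-5.3,1],[-0.011,-0.329,0.05,-5.3,1],[-0.011,-0.329,0.1,-5.3,1],[-0.011,-0.329,0.185,-5.3,1],[-0.011,-0.329,0.185,-5.3,1],[-0.011,-0.329,0.185,-5.3,1],[-0.011,-0.329,0.185,-5.3,1],[-0.011,-0.329,0.185,-5.3,1],[-0.011,-0.329,0.185,-5.3,0.6]],
  ],
)

```text
t: 4.6
ee_pos: [0.4776, 0.2003, 0.1187]
tool_rot: [0.999, 0.045, -0.001, 0.001]
force: [1.0, 0.3, 0.0]
grip_width: 0.0839
gripper_force: 0.0
```

>>> step_arm(
  series=[
    [[0,0,0,0,0.6],[0,0,0,0,0.6],[0,0,0,0,0.6]],
  ],
)

```text
t: 4.9
ee_pos: [0.4787, 0.1996, 0.1211]
tool_rot: [0.999, 0.043, 0.001, -0.001]
force: [-0.3, -0.1, -0.6]
grip_width: 0.0627
gripper_force: 0.0
```

```bash
python3 w.py w3.png chisel_mid
python3 - <<'E'
from fit import *
fit(np.load('W.npy'),[.4765,.201],.006,zh=.025)
E
```

```text
4.9 array([0.4787065 , 0.19957959, 0.12111561]) yaw 4.939242331816797 f [-0.28753308 -0.09590035 -0.5544012 ] w 0.06268274965860753 0.0
[[ 0.086 -0.965 -0.247  0.546]
 [-0.996 -0.084 -0.021  0.204]
 [-0.001  0.248 -0.969  0.302]
 [ 0.     0.     0.     1.   ]]
chisel_mid 0.58 [324. 198.] [0.4726 0.1982 0.0085] cloud [0.475 0.199 0.016]
n 4041 x ends [0.4186 0.4201 0.5874 0.5877] slope deg 5.48 y(c) 0.2007 zmax [0.0148 0.0175]
0.419 138 0.1874 0.2042 0.1963 0.0182
0.429 182 0.1883 0.206 0.1967 0.0182
0.439 198 0.1892 0.2074 0.1979 0.0188
0.449 206 0.1885 0.2075 0.1988 0.0186
0.459 215 0.186 0.2083 0.199 0.0186
0.469 224 0.1868 0.209 0.1997 0.0188
0.479 209 0.1928 0.2098 0.2013 0.0188
0.489 220 0.1938 0.2116 0.2023 0.0185
0.499 226 0.1947 0.2123 0.2035 0.0185
0.509 240 0.1936 0.2131 0.2042 0.0187
0.519 236 0.1911 0.2138 0.2051 0.0194
0.529 244 0.1975 0.2146 0.206 0.0188
0.539 256 0.1983 0.2169 0.2072 0.0185
0.549 291 0.1985 0.2186 0.2083 0.0168
0.559 322 0.1987 0.2228 0.2094 0.0154
0.569 339 0.1991 0.2232 0.2102 0.0141
0.579 295 0.1994 0.2224 0.2101 0.0125
```

>>> step_arm(
  series=[
    [[-0.002,-0.001,0.03,0,0.5],[-0.002,-0.001,0.06,0,0.5],[-0.002,-0.001,0.085,0,0.5],[-0.002,-0.001,0.101,0,0.5],[-0.002,-0.001,0.101,0,0.5],[-0.002,-0.001,0.101,0,0.5],[-0.002,-0.001,0.101,0,0],[-0.002,-0.001,0.101,0,0],[-0.002,-0.001,0.101,0,0],[-0.002,-0.001,0.101,0,0]],
  ],
)

```text
t: 6.0
ee_pos: [0.4761, 0.201, 0.0192]
tool_rot: [0.999, 0.044, 0.0, -0.0]
force: [0.6, -0.1, -0.2]
grip_width: 0.0193
gripper_force: 0.0
```

>>> step_arm(
  series=[
    [[0,0,0,0,0],[0,0,0,0,0],[0,0,0,0,0],[0,0,0,0,0],[0,0,-0.01,0,0],[0,0,-0.03,0,0],[0,0,-0.06,0,0],[0,0,-0.12,0,0],[0,0,-0.12,0,0]],
  ],
)

```text
t: 6.9
ee_pos: [0.4792, 0.2028, 0.1451]
tool_rot: [0.999, 0.044, 0.005, -0.003]
force: [1.2, 0.3, 0.2]
grip_width: 0.0003
gripper_force: 0.0
```

Nothing is held: the width reads 0. I'll look.

```bash
python3 w.py w4.png chisel_mid
python3 - <<'E'
from fit import *
fit(np.load('W.npy'),[.4765,.201],.006,zh=.025,hy=.05)
im=get_image('top');save('top2.png',im);print([(m['conf'],m['point']) for m in mark_of('chisel_mid',im)])
E
```

```text
6.9 array([0.4791787 , 0.20276287, 0.14514359]) yaw 5.091834900659371 f [1.23609314 0.3251548  0.21171722] w 0.00033921943356960825 0.0
[[ 0.089 -0.967 -0.239  0.545]
 [-0.996 -0.087 -0.017  0.207]
 [-0.005  0.24  -0.971  0.326]
 [ 0.     0.     0.     1.   ]]
chisel_mid 0.83 [325. 193.] [0.4731 0.2003 0.0085] cloud [0.475 0.201 0.018]
n 3180 x ends [0.4352 0.4367 0.5877 0.5878] slope deg 5.54 y(c) 0.2007 zmax [0.0147 0.0175]
0.435 137 0.1891 0.2068 0.1977 0.0179
0.445 169 0.1885 0.2067 0.1983 0.019
0.455 181 0.1857 0.2075 0.1988 0.0184
0.465 195 0.1859 0.2083 0.199 0.0185
0.475 182 0.1929 0.2102 0.2013 0.0182
0.485 184 0.1937 0.211 0.2025 0.0184
0.495 192 0.1948 0.2119 0.2032 0.0191
0.505 193 0.1907 0.2127 0.2042 0.0189
0.515 195 0.1918 0.2136 0.2052 0.0182
0.525 200 0.1976 0.2144 0.2059 0.0186
0.535 211 0.1985 0.216 0.2071 0.019
0.545 236 0.1984 0.2178 0.208 0.0175
0.555 261 0.1988 0.2223 0.2089 0.0161
0.565 281 0.1988 0.2233 0.2098 0.0139
0.575 298 0.1992 0.2222 0.2108 0.0127
0.585 65 0.1997 0.2232 0.2088 0.0116
[(0.61, [287.3, 205.1])]
```

View pics/w4.png

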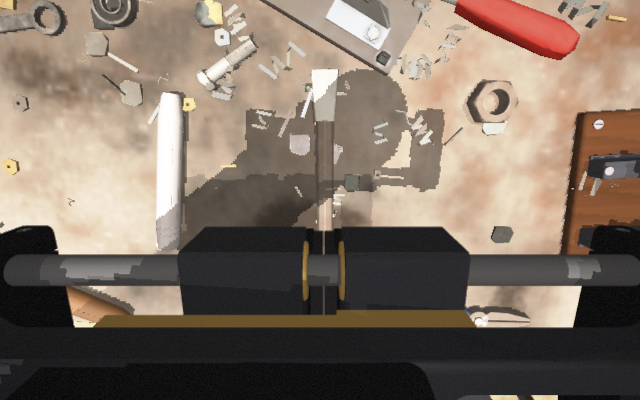

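The chisel lies unmoved, with its blade at (324,75) and its shank running under the fingers, so the grip closed without catching it. I'll repeat and read the width before lifting.

>>> step_arm(
  series=[
    [[0,0,0,0,0.5],[0,0,0,0,0.5],[0,0,0,0,0.5],[0,0,0.05,0,0.5],[0,0,0.09,0,0.5],[0,0,0.11,0,0.5],[0,0,0.12,0,0.5],[0,0,0.12,0,0.5],[0,0,0.12,0,0.5]],
  ],
)

```text
t: 8.0
ee_pos: [0.4767, 0.2013, 0.0194]
tool_rot: [0.999, 0.044, 0.001, -0.0]
force: [1.3, -0.3, 0.2]
grip_width: 0.0434
gripper_force: 0.0
```

>>> step_arm(
  series=[
    [[0,0,0,0,0],[0,0,0,0,0],[0,0,0,0,0],[0,0,0,0,0],[0,0,0,0,0],[0,0,0,0,0]],
  ],
)

```text
t: 8.6
ee_pos: [0.4759, 0.2008, 0.0187]
tool_rot: [0.999, 0.044, 0.0, -0.0]
force: [0.5, 0.5, -0.5]
grip_width: 0.0047
gripper_force: 0.0
```

```bash
python3 w.py w5.png chisel_mid
```

```text
8.6 array([0.47591148, 0.20078631, 0.01874142]) yaw 5.011834743543284 f [ 0.54108072  0.47160604 -0.49796437] w 0.004729631393885681 0.0
[[ 0.087 -0.965 -0.249  0.543]
 [-0.996 -0.084 -0.022  0.206]
 [ 0.001  0.25  -0.968  0.199]
 [ 0.     0.     0.     1.   ]]
chisel_mid 0.78 [322. 232.] [0.4742 0.2009 0.0085] cloud [0.478 0.202 0.017]
```

View pics/w5.png

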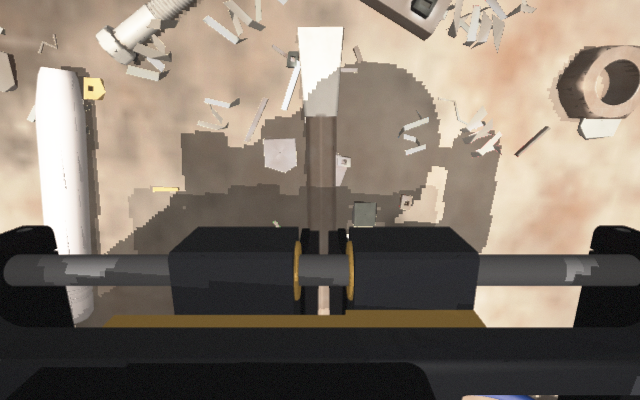

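Run:
```python
from h import *
im=get_image('scene');cv2.imwrite('pics/s5.png',cv2.resize(im['color'][60:280,160:480,::-1],None,fx=2.4,fy=2.4))
P=pose(im,None);W=cloud(im,P);Q=W.reshape(-1,3)
m=(abs(Q[:,0]-.4765)<.05)&(abs(Q[:,1]-.201)<.06)&(Q[:,2]<.12)&(Q[:,2]>.02);print(m.sum(),Q[m].min(0),np.percentile(Q[m],[5,50,95],axis=0).round(3))
```

```text
445 [0.43663075 0.1411727  0.03270432] [[0.439 0.162 0.039]
 [0.468 0.189 0.078]
 [0.487 0.224 0.119]]
```

View pics/s5.png

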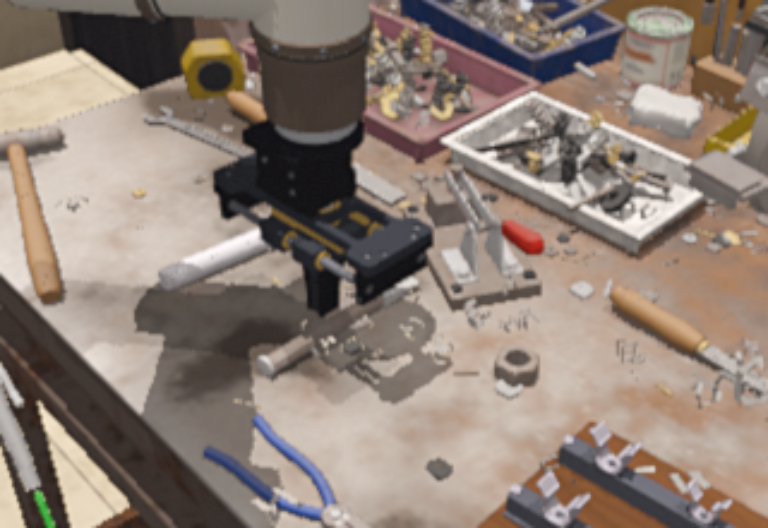

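The fingertips are clearly above the chisel. I'll check what plant says about the overhang.

Run:
```python
import plant
print([n for n in dir(plant) if not n.startswith('_')]); print(getattr(plant,'finger_overhang',None))
from h import *
o=get_obs();print({k:(np.round(v,4).tolist() if not isinstance(v,dict) else v) for k,v in o.items()})
im=get_image('wrist');P=pose(im,o);W=cloud(im,P)
print([W[r,c].round(4).tolist() for r,c in [(240,240),(240,305),(240,338),(240,322),(225,322),(265,325),(150,322),(310,322)]])
q=W[190:320,290:360].reshape(-1,3);q=q[(q[:,2]>.022)&(q[:,2]<.1)];print(len(q),np.percentile(q,[0,5,50,100],axis=0).round(3))
im=get_image('scene');W=cloud(im,pose(im,o))
# crop (320,310)/2.4+(160,60) = finger tip
for r in range(165,200,2): print(r,[W[r,c].round(3).tolist() for c in (289,293,297)])
```

```text
['Unreachable', 'close_job', 'find_in', 'finger_overhang', 'get_image', 'get_obs', 'mark_of']
0.017
{'t': 8.75, 'joints': [0.7138, 0.4231, -0.4858, -0.0, -0.662, 0.9445], 'qd': [-0.0011, 0.0011, -0.0002, -0.0002, 0.0008, -0.0003], 'effort': [0.0002, -34.6984, 12.4774, 2.751, 0.083, -0.0], 'ee_pos': [0.4759, 0.2008, 0.0186], 'tool_rot': [0.999, 0.0437, -0.0, 0.0], 'force': [-0.8404, -0.218, -0.1446], 'ft_torque': [-0.008, 0.0647, 0.0007], 'gripper_force': 0.0, 'grip_width': 0.0008}
[[0.5114, 0.2239, 0.1221], [0.4863, 0.2095, 0.055], [0.4874, 0.1942, 0.0544], [0.4852, 0.2015, 0.0505], [0.4811, 0.2012, 0.0165], [0.5075, 0.2024, 0.124], [0.5243, 0.205, 0.0169], [0.4707, 0.2001, 0.0863]]
1657 [[0.468 0.192 0.037]
 [0.47  0.194 0.041]
 [0.483 0.2   0.085]
 [0.488 0.21  0.1  ]]
165 [[0.444, 0.168, 0.127], [nan, nan, nan], [0.46, 0.164, 0.122]]
167 [[0.443, 0.166, 0.124], [0.448, 0.16, 0.125], [0.459, 0.163, 0.119]]
169 [[0.442, 0.166, 0.119], [nan, nan, nan], [0.453, 0.155, 0.121]]
171 [[0.443, 0.167, 0.114], [0.449, 0.162, 0.114], [0.449, 0.151, 0.12]]
173 [[0.468, 0.203, 0.077], [0.449, 0
[... 297 characters left out ...]
0.064], [0.475, 0.186, 0.062]]
183 [[0.468, 0.204, 0.05], [0.468, 0.191, 0.058], [0.477, 0.189, 0.055]]
185 [[0.466, 0.202, 0.047], [0.467, 0.189, 0.054], [0.479, 0.191, 0.047]]
187 [[0.468, 0.206, 0.038], [0.468, 0.191, 0.047], [0.478, 0.191, 0.043]]
189 [[0.467, 0.205, 0.034], [0.466, 0.189, 0.045], [0.478, 0.191, 0.037]]
191 [[0.489, 0.236, -0.002], [0.467, 0.191, 0.037], [0.503, 0.225, -0.003]]
193 [[0.486, 0.231, -0.003], [0.493, 0.226, -0.003], [0.488, 0.205, 0.012]]
195 [[0.482, 0.226, -0.004], [0.477, 0.205, 0.012], [0.483, 0.198, 0.014]]
197 [[0.479, 0.223, -0.005], [0.471, 0.197, 0.015], [0.48, 0.195, 0.011]]
199 [[0.461, 0.198, 0.014], [0.469, 0.194, 0.012], [0.479, 0.193, 0.008]]
```

The depth data puts the tips at z≈0.035, although the TCP reads 0.019. The real fingers end about 33 mm short of the stated overhang. I'll open and lower carefully, watching the force.

>>> step_arm(
  series=[
    [[0,0,0,0,0.5],[0,0,0,0,0.5],[0,0,0,0,0.5],[0,0,0,0,0.5],[0,0,0,0,0.5],[0,0,0.006,0,0.5],[0,0,0.012,0,0.5],[0,0,0.018,0,0.5],[0,0,0.024,0,0.5],[0,0,0.024,0,0.5]],
  ],
)

```text
t: 9.85
ee_pos: [0.4752, 0.2002, -0.0065]
tool_rot: [0.999, 0.044, -0.001, 0.001]
force: [-0.0, -0.6, 0.7]
grip_width: 0.0436
gripper_force: 0.0
```

Run:
```python
from h import *
o=get_obs();print(o['ee_pos'],o['force'],o['grip_width'])
im=get_image('scene');W=cloud(im,pose(im,o));q=W.reshape(-1,3)
m=(abs(q[:,0]-.4765)<.02)&(abs(q[:,1]-.172)<.018)&(q[:,2]<.1)
q=q[m];h,e=np.histogram(q[:,2],np.arange(-.01,.1,.004));print(list(zip(e.round(3),h)))
```

```text
[ 0.47517636  0.20022245 -0.0065415 ] [-0.0141607  -0.55942389  0.7006347 ] 0.043633785134277986
[(np.float64(-0.01), np.int64(0)), (np.float64(-0.006), np.int64(115)), (np.float64(-0.002), np.int64(67)), (np.float64(0.002), np.int64(5)), (np.float64(0.006), np.int64(10)), (np.float64(0.01), np.int64(15)), (np.float64(0.014), np.int64(14)), (np.float64(0.018), np.int64(18)), (np.float64(0.022), np.int64(13)), (np.float64(0.026), np.int64(15)), (np.float64(0.03), np.int64(11)), (np.float64(0.034), np.int64(9)), (np.float64(0.038), np.int64(10)), (np.float64(0.042), np.int64(16)), (np.float64(0.046), np.int64(9)), (np.float64(0.05), np.int64(10)), (np.float64(0.054), np.int64(7)), (np.float64(0.058), np.int64(3)), (np.float64(0.062), np.int64(2)), (np.float64(0.066), np.int64(0)), (np.float64(0.07), np.int64(0)), (np.float64(0.074), np.int64(0)), (np.float64(0.078), np.int64(0)), (np.float64(0.082), np.int64(0)), (np.float64(0.086), np.int64(0)), (np.float64(0.09), np.int64(0)), (np.float64(0.094), np.int64(0))]
```

>>> step_arm(
  series=[
    [[0,0,0.002,0,0.5],[0,0,0.004,0,0.5],[0,0,0.004,0,0.5]],
  ],
)

```text
t: 10.2
ee_pos: [0.4758, 0.2007, -0.0095]
tool_rot: [0.999, 0.044, -0.0, 0.0]
force: [-0.9, -0.8, 0.3]
grip_width: 0.0437
gripper_force: 0.0
```

>>> step_arm(
  series=[
    [[0,0,0.002,0,0.5],[0,0,0.002,0,0.5]],
  ],
)

```text
t: 10.4
ee_pos: [0.4758, 0.2007, -0.0115]
tool_rot: [0.999, 0.044, -0.0, 0.0]
force: [-0.5, -0.3, -0.4]
grip_width: 0.0436
gripper_force: 0.0
```

>>> step_arm(
  series=[
    [[0,0,0.0015,0,0.5],[0,0,0.0015,0,0.5]],
  ],
)

```text
t: 10.6
ee_pos: [0.4758, 0.2007, -0.013]
tool_rot: [0.999, 0.044, -0.0, 0.0]
force: [0.2, -0.2, 1.1]
grip_width: 0.0435
gripper_force: 0.0
```

>>> step_arm(
  series=[
    [[0,0,0,0,0],[0,0,0,0,0],[0,0,0,0,0],[0,0,0,0,0],[0,0,0,0,0],[0,0,0,0,0]],
  ],
)

```text
t: 11.2
ee_pos: [0.4761, 0.201, -0.0127]
tool_rot: [0.999, 0.044, 0.0, -0.0]
force: [-0.8, 1.4, -0.2]
grip_width: 0.0165
gripper_force: 30.0
```

>>> step_arm(
  series=[
    [[0,0,0,0,0],[0,0,0,0,0]],
  ],
)

```text
t: 11.4
ee_pos: [0.4761, 0.2011, -0.0128]
tool_rot: [0.999, 0.044, 0.0, -0.0]
force: [0.1, 0.7, 0.6]
grip_width: 0.0161
gripper_force: 30.0
```

Chisel gripped (16 mm wide, 30 N). Lift and carry it to above the narrow clips.

>>> step_arm(
  series=[
    [[0,0,-0.03,0,0],[0,0,-0.08,0,0],[0,0,-0.12,0,0],[-0.0035,0.04,-0.12,-3.4,0],[-0.0035,0.09,-0.12,-3.4,0],[-0.0035,0.14,-0.12,-3.4,0],[-0.0035,0.19,-0.12,-3.4,0],[-0.0035,0.24,-0.12,-3.4,0],[-0.0035,0.29,-0.12,-3.4,0],[-0.0035,0.34,-0.12,-3.4,0]],
  ],
)

```text
t: 12.4
ee_pos: [0.5005, -0.1401, 0.1062]
tool_rot: [0.997, 0.073, -0.001, -0.0]
force: [1.5, 1.3, -2.9]
grip_width: 0.0163
gripper_force: 30.0
```

>>> step_arm(
  series=[
    [[0,0.0306,0,0,0],[0,0.0306,0,0,0],[0,0.0306,0,0,0],[0,0.0306,0,0,0]],
  ],
)

```text
t: 12.8
ee_pos: [0.5056, -0.1678, 0.1064]
tool_rot: [0.997, 0.073, -0.001, -0.0]
force: [-0.4, 0.2, -2.7]
grip_width: 0.0162
gripper_force: 30.0
```

```bash
python3 w.py w6.png narrow_clips_seat clip_rack; python3 rack.py
```

```text
12.8 array([ 0.50561288, -0.16783849,  0.10644066]) yaw 8.428348985607322 f [-0.39871509  0.24410406 -2.74638521] w 0.016182808311603597 29.995009303092957
[[ 0.146 -0.957 -0.249  0.573]
 [-0.989 -0.142 -0.037 -0.159]
 [-0.     0.252 -0.968  0.287]
 [ 0.     0.     0.     1.   ]]
4833 885 26724 0.03231111027392214 0.012355056430323114
th 8.270701352961428 [ 0.14435097  0.51566467 -0.22740024] 0.00430541537243177
board y ext [-0.13344357  0.11991376] x [-0.03777174  0.07337646]Traceback (most recent call last):
  File "rack.py", line 26, in <module>
    q=lc[g]; print(sx,sy,g.sum(),'y',q[:,1].min().round(4),q[:,1].max().round(4),'x',q[:,0].min().round(4),q[:,0].max().round(4),C[g][:,2].max().round(4), 'world mid', )
                                     ~~~~~~~~~~^^
    return umr_minimum(a, axis, None, out, keepdims, initial, where)
ValueError: zero-size array to reduction operation minimum which has no identity
```

View pics/w6.png

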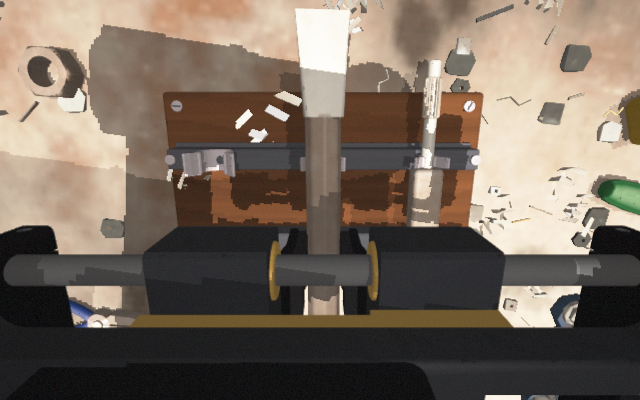

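The chisel, at column 323, is centred over the narrow clip at (324,163). Lower it to the mouth, then press.

>>> step_arm(
  series=[
    [[0,0,0.03,0,0],[0,0,0.055,0,0],[0,0,0.066,0,0],[0,0,0.066,0,0]],
  ],
)

```text
t: 13.35
ee_pos: [0.5055, -0.1679, 0.0398]
tool_rot: [0.997, 0.074, -0.002, -0.0]
force: [0.1, 0.1, -3.2]
grip_width: 0.0161
gripper_force: 30.0
```

>>> step_arm(
  series=[
    [[0,0,0.003,0,0],[0,0,0.006,0,0],[0,0,0.009,0,0],[0,0,0.009,0,0]],
  ],
)

```text
t: 13.75
ee_pos: [0.5082, -0.1682, 0.0336]
tool_rot: [0.997, 0.074, 0.002, 0.0]
force: [-0.0, 4.6, 2.4]
grip_width: 0.0157
gripper_force: 30.0
```

>>> step_arm(
  series=[
    [[0,0,0.003,0,0],[0,0,0.006,0,0],[0,0,0.009,0,0],[0,0,0.0105,0,0],[0,0,0.0105,0,0]],
  ],
)

```text
t: 14.25
ee_pos: [0.5079, -0.1676, 0.022]
tool_rot: [0.997, 0.073, 0.002, -0.0]
force: [1.3, 5.2, -3.7]
grip_width: 0.0161
gripper_force: 30.0
```

>>> step_arm(
  series=[
    [[0,0,0.002,0,0],[0,0,0.002,0,0]],
  ],
)

```text
t: 14.45
ee_pos: [0.5077, -0.1677, 0.021]
tool_rot: [0.997, 0.074, 0.001, -0.0]
force: [-0.6, 6.2, 5.0]
grip_width: 0.0161
gripper_force: 30.0
```

```bash
cat > seat.py <<'E'
from h import *
import sys
# height of tool top along axis in rack x, at station center (cx,cy)
cx,cy=map(float,sys.argv[1:3]);th=np.radians(8.5)
o=get_obs();print(o['t'],np.round(o['ee_pos'],4),np.round(o['force'],1),o['grip_width'])
for n in ('wrist','scene','top'):
    im=get_image(n);W=cloud(im,pose(im,o)).reshape(-1,3);W=W[~np.isnan(W[:,0])]
    d=W[:,:2]-[cx,cy];u=d@[np.cos(th),np.sin(th)];v=d@[-np.sin(th),np.cos(th)]
    for a in np.arange(-.12,.12,.015):
        m=(u>=a)&(u<a+.015)&(abs(v)<.02)&(W[:,2]>.036)&(W[:,2]<.075)
        if m.sum()>4: print(n,a.round(3),m.sum(),'z',np.percentile(W[m][:,2],[50,95]).round(4),'v',np.percentile(v[m],[3,50,97]).round(4))
E
python3 seat.py .5055 -.1685
```

```text
14.45 [ 0.5077 -0.1677  0.021 ] [-0.6  6.2  5. ] 0.016135365249147063
wrist -0.045 52 z [0.0478 0.0503] v [-0.0088  0.0054  0.0093]
wrist -0.03 915 z [0.0496 0.0513] v [-0.0088 -0.0001  0.0088]
wrist -0.015 55 z [0.0508 0.0642] v [-0.0087  0.0004  0.0082]
wrist 0.0 1783 z [0.0507 0.0684] v [-0.0167 -0.0001  0.016 ]
wrist 0.015 1052 z [0.0497 0.0521] v [-0.0087 -0.0001  0.0082]
wrist 0.03 1913 z [0.0508 0.0576] v [-0.0153 -0.0001  0.0149]
wrist 0.045 1150 z [0.0496 0.0515] v [-0.0077 -0.0002  0.0076]
wrist 0.06 1355 z [0.0496 0.0513] v [-0.0086 -0.0002  0.0081]
wrist 0.075 1596 z [0.048  0.0497] v [-0.0099 -0.0002  0.009 ]
wrist 0.09 1825 z [0.0459 0.0476] v [-0.0107 -0.0002  0.01  ]
wrist 0.105 1183 z [0.0441 0.0457] v [-0.0111 -0.0002  0.0108]
scene -0.075 91 z [0.0462 0.0517] v [-0.0103 -0.0026  0.0063]
scene -0.06 78 z [0.0471 0.0494] v [-0.0095 -0.004   0.0049]
scene -0.045 131 z [0.0479 0.0546] v [-0.0153 -0.0017  0.0132]
scene -0.03 89 z [0.0475 0.0541] v [-0.0139 -0.0014  0.0129]
scene -0.015 272 z [0.0503 0.0723] v [-0.0186 -0.0016  0.0159]
scene 0.0 107 z [0.049  0.0703] v [-0.0188  0.002   0.0078]
scene 0.015 14 z [0.047  0.0486] v [-0.0002  0.0027  0.0052]
top -0.075 23 z [0.0511 0.0561] v [-0.006   0.0016  0.0092]
top -0.06 41 z [0.0504 0.0533] v [-0.0056  0.0017  0.0087]
top -0.045 63 z [0.0513 0.0583] v [-0.0152  0.0006  0.0153]
top -0.03 9 z [0.053 0.057] v [-0.014  -0.0073  0.0101]
```

The shank top is at z=0.051, level at both clips, so the chisel is fully home. Release, retreat and go over to the drift.

>>> step_arm(
  series=[
    [[0,0,0,0,0.45],[0,0,0,0,0.45],[0,0,0,0,0.45],[0,0,0,0,0.45],[0,0,-0.02,0,0.45],[0,0,-0.06,0,0.45],[0,0,-0.11,0,0.45],[0,0,-0.16,0,0.45],[0,0,-0.2,0,0.45],[0,0,-0.2,0,0.45]],
  ],
)

```text
t: 15.6
ee_pos: [0.5102, -0.1695, 0.2266]
tool_rot: [0.997, 0.074, 0.007, 0.002]
force: [-0.1, 0.1, 0.8]
grip_width: 0.0391
gripper_force: 0.0
```

```bash
python3 seat.py .5055 -.1685 | grep -v scene
python3 - <<'E'
from h import *
o=get_obs();im=get_image('wrist');np.save('W.npy',cloud(im,pose(im,o)));save('w7.png',im)
E
sed -i 's/C=P\[.*/C=P[(P[:,2]>.042)\&(P[:,2]<.07)\&(P[:,1]>-.13)]/; s/for sy in(.08,0)/for sy in(.069,)/' rack.py; python3 rack.py
```

```text
15.6 [ 0.5102 -0.1695  0.2266] [-0.1  0.1  0.8] 0.03905783895955885
wrist -0.075 132 z [0.0506 0.0545] v [-0.0089 -0.0007  0.0075]
wrist -0.06 184 z [0.0496 0.0514] v [-0.0088 -0.0007  0.0073]
wrist -0.045 287 z [0.0507 0.0577] v [-0.014   0.0003  0.0146]
wrist -0.03 225 z [0.0497 0.0536] v [-0.0101 -0.0008  0.0104]
wrist -0.015 206 z [0.0494 0.0516] v [-0.0087 -0.0008  0.007 ]
wrist 0.0 213 z [0.0495 0.0516] v [-0.0087 -0.0009  0.008 ]
wrist 0.015 234 z [0.0495 0.0523] v [-0.0087 -0.0009  0.0079]
wrist 0.03 356 z [0.0507 0.0575] v [-0.0147  0.0001  0.0148]
wrist 0.045 225 z [0.0496 0.0515] v [-0.0086 -0.001   0.0076]
wrist 0.06 251 z [0.0496 0.0515] v [-0.0086 -0.      0.0075]
wrist 0.075 291 z [0.0479 0.0499] v [-0.0098 -0.0001  0.0093]
wrist 0.09 317 z [0.0459 0.0477] v [-0.0105 -0.0001  0.0103]
wrist 0.105 201 z [0.0441 0.046 ] v [-0.0115 -0.0001  0.0102]
4312 609 19067 0.03238261127699357 0.012388143013479513
th 8.41541868276191 [ 0.14687676  0.50996392 -0.18596517] 0.00405083896060031
board y ext [-0.13498475  0.11905867] x [-0.07918341  0.07842761]
-0.034 0.069 290 y 0.0531 0.088 x -0.0477 -0.0312 0.0633 world mid
0.034 0.069 319 y 0.0528 0.0883 x 0.0204 0.0365 0.0639 world mid
```

Chisel seated and undisturbed. Now the drift.

>>> step_arm(
  series=[
    [[0.0385,-0.519,0,11,0.6],[0.0385,-0.519,0,11,0.6],[0.0385,-0.519,0,11,0.6],[0.0385,-0.519,0,11,0.6],[0.0385,-0.519,0,11,0.6],[0.0385,-0.519,0,11,0.6],[0.0385,-0.519,0,11,0.6],[0.0385,-0.519,0,11,0.6],[0.0385,-0.519,0,11,0.6],[0.0385,-0.519,0,11,0.6]],
  ],
)

```text
t: 16.8
ee_pos: [0.4695, 0.3257, 0.2177]
tool_rot: [1.0, -0.022, -0.001, 0.002]
force: [0.3, -0.4, 0.6]
grip_width: 0.0521
gripper_force: 0.0
```

>>> step_arm(
  series=[
    [[0.0,0.0,0.0,0,0.6],[0,0,0.05,0,0.6],[0,0,0.1,0,0.6],[0,0,0.12,0,0.6],[0,0,0.12,0,0.6],[0,0,0.12,0,0.6]],
  ],
)

```text
t: 17.4
ee_pos: [0.471, 0.3239, 0.0993]
tool_rot: [1.0, -0.022, -0.0, 0.001]
force: [-0.0, 0.1, 1.0]
grip_width: 0.0526
gripper_force: 0.0
```

```bash
python3 w.py w8.png drift_mid
python3 - <<'E'
from fit import *
fit(np.load('W.npy'),[.47,.351],.008,zh=.03)
E
```

```text
17.4 array([0.47097739, 0.32392468, 0.09927147]) yaw -2.5778728081008273 f [-0.02069317  0.08940312  1.04679014] w 0.052580561717435956 0.0
[[-0.045 -0.967 -0.25   0.539]
 [-0.999  0.044  0.009  0.321]
 [ 0.002  0.25  -0.968  0.28 ]
 [ 0.     0.     0.     1.   ]]
drift_mid 0.8 [287. 201.] [0.4696 0.3531 0.011 ] cloud [0.473 0.352 0.022]
n 4135 x ends [0.4221 0.4245 0.5539 0.554 ] slope deg -2.46 y(c) 0.3512 zmax [0.0202 0.0225]
0.422 177 0.343 0.365 0.352 0.0233
0.432 288 0.3425 0.3646 0.3522 0.0233
0.442 288 0.3422 0.3634 0.3519 0.024
0.452 302 0.3421 0.3639 0.3518 0.0239
0.462 306 0.3414 0.3629 0.3512 0.0241
0.472 318 0.3408 0.3627 0.3504 0.0239
0.482 334 0.3402 0.3621 0.3504 0.0235
0.492 339 0.3397 0.3616 0.3494 0.0236
0.502 339 0.3397 0.3615 0.3494 0.0234
0.512 351 0.3391 0.3607 0.3489 0.0234
0.522 376 0.3385 0.3606 0.3488 0.0235
0.532 352 0.3385 0.3595 0.3477 0.024
0.542 307 0.3394 0.3581 0.3478 0.0222
0.552 58 0.341 0.3557 0.3476 0.0203
```

>>> step_arm(
  series=[
    [[-0.002,-0.028,0,0,0.6],[-0.002,-0.028,0.03,0,0.6],[-0.002,-0.028,0.07,0,0.6],[-0.002,-0.028,0.095,0,0.6],[-0.002,-0.028,0.106,0,0.6],[-0.002,-0.028,0.112,0,0.6],[-0.002,-0.028,0.112,0,0.6],[-0.002,-0.028,0.112,0,0.6]],
  ],
)

```text
t: 18.3
ee_pos: [0.4709, 0.3534, -0.0107]
tool_rot: [1.0, -0.022, 0.001, -0.001]
force: [0.6, -0.2, 0.7]
grip_width: 0.052
gripper_force: 0.0
```

>>> step_arm(
  series=[
    [[0,0,0,0,0],[0,0,0,0,0],[0,0,0,0,0],[0,0,0,0,0],[0,0,0,0,0],[0,0,0,0,0],[0,0,0,0,0],[0,0,0,0,0]],
  ],
)

```text
t: 19.1
ee_pos: [0.47, 0.3525, -0.0122]
tool_rot: [1.0, -0.023, 0.0, -0.0]
force: [-0.6, 0.7, 0.7]
grip_width: 0.0213
gripper_force: 30.0
```

>>> step_arm(
  series=[
    [[0,0,-0.03,0,0],[0,0,-0.08,0,0],[0,0,-0.12,0,0],[0.044,0.4425,-0.12,-11,0],[0.044,0.4425,-0.12,-11,0],[0.044,0.4425,-0.12,-11,0],[0.044,0.4425,-0.12,-11,0],[0.044,0.4425,-0.12,-11,0],[0.044,0.4425,-0.12,-11,0],[0.044,0.4425,-0.12,-11,0]],
  ],
)

```text
t: 20.1
ee_pos: [0.4878, 0.0008, 0.1073]
tool_rot: [0.997, 0.073, -0.001, -0.0]
force: [1.0, 0.5, -1.5]
grip_width: 0.021
gripper_force: 30.0
```

Run:
```python
from h import *
o=get_obs();M=R.from_quat(o['tool_rot']).as_matrix();print(o['ee_pos'],o['grip_width'],'yaw',np.degrees(np.arctan2(M[1,0],M[0,0])),'shift',M.T@(np.array([.494,-.0913,.108])-o['ee_pos']))
```

```text
[0.48784561 0.00084669 0.10728387] 0.020954466106270633 yaw 8.429769885771742 shift [-0.00742131  0.09205332 -0.00071593]
```

>>> step_arm(
  series=[
    [[-0.0075,0.092,0,0,0],[-0.0075,0.092,0,0,0],[-0.0075,0.092,0,0,0],[-0.0075,0.092,0,0,0],[-0.0075,0.092,0,0,0]],
  ],
)

```text
t: 20.6
ee_pos: [0.4944, -0.0887, 0.1073]
tool_rot: [0.997, 0.074, -0.0, -0.0]
force: [-0.5, 0.8, -2.1]
grip_width: 0.021
gripper_force: 30.0
```

Run:
```python
from h import *
o=get_obs();M=R.from_quat(o['tool_rot']).as_matrix();print(o['ee_pos'],o['grip_width'],'yaw',np.degrees(np.arctan2(M[1,0],M[0,0])),'shift',M.T@(np.array([.494,-.0913,.108])-o['ee_pos']))
im=get_image('wrist');save('w9.png',im);W=cloud(im,pose(im,o)).reshape(-1,3);W=W[~np.isnan(W[:,0])]
th=np.radians(8.5);d=W[:,:2]-[.494,-.0913];u=d@[np.cos(th),np.sin(th)];v=d@[-np.sin(th),np.cos(th)]
m=(abs(v)<.03)&(W[:,2]>.1)&(W[:,2]<.15)&(u>.02)
for a in np.arange(.02,.1,.01):
    k=m&(u>=a)&(u<a+.01)
    if k.sum()>5: print('drift',a.round(3),v[k].min().round(4),v[k].max().round(4),W[k][:,2].max().round(4))
print('nose end u',u[m].max())
k=(abs(v)<.03)&(abs(u-.034)<.012)&(W[:,2]>.045)&(W[:,2]<.07);print('far clip v',k.sum(),v[k].min(),v[k].max(),'u',u[k].min(),u[k].max(),W[k][:,2].max())
```

```text
[ 0.49443464 -0.08874609  0.10728215] 0.02096148550610856 yaw 8.435537311540182 shift [-0.00080523  0.00246232 -0.00071783]
drift 0.02 -0.0089 0.0127 0.143
drift 0.03 -0.0094 0.0125 0.1429
drift 0.04 -0.0092 0.0123 0.143
drift 0.05 -0.0094 0.0126 0.1434
drift 0.06 -0.0094 0.0124 0.1429
drift 0.07 -0.0082 0.0113 0.1417
drift 0.08 -0.0068 0.0098 0.1409
nose end u 0.08499655712165592
far clip v 128 -0.01746162993640671 0.017803495722297318 u 0.02676364493346311 0.04204530989325534 0.063518411900223
```

View pics/w9.png

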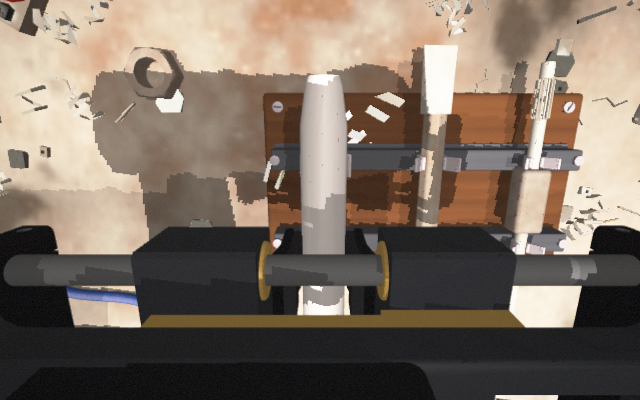

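The drift hangs over the wide clip with its nose end at u=+85 mm. It sits about 2 mm left of the clip centre, so I'll correct and press.

>>> step_arm(
  series=[
    [[-0.0005,0.002,0.02,0,0],[-0.0005,0.002,0.05,0,0],[-0.0005,0.002,0.062,0,0],[-0.0005,0.002,0.062,0,0]],
  ],
)

```text
t: 21.05
ee_pos: [0.493, -0.0901, 0.0438]
tool_rot: [0.997, 0.074, -0.002, 0.0]
force: [0.2, 0.9, -1.2]
grip_width: 0.0214
gripper_force: 30.0
```

>>> step_arm(
  series=[
    [[0,0,0.003,0,0],[0,0,0.006,0,0],[0,0,0.009,0,0],[0,0,0.012,0,0],[0,0,0.012,0,0]],
  ],
)

```text
t: 21.55
ee_pos: [0.4963, -0.0909, 0.0352]
tool_rot: [0.997, 0.074, 0.002, -0.0]
force: [-0.0, 3.0, 4.2]
grip_width: 0.0213
gripper_force: 30.0
```

>>> step_arm(
  series=[
    [[0,0,0.003,0,0],[0,0,0.006,0,0],[0,0,0.009,0,0],[0,0,0.0115,0,0],[0,0,0.0135,0,0],[0,0,0.0135,0,0]],
  ],
)

```text
t: 22.15
ee_pos: [0.4965, -0.0904, 0.0215]
tool_rot: [0.997, 0.074, 0.002, -0.0]
force: [0.6, 6.8, 7.4]
grip_width: 0.0207
gripper_force: 30.0
```

```bash
python3 seat.py .494 -.0913|grep -v scene
```

```text
22.15 [ 0.4965 -0.0904  0.0215] [0.6 6.8 7.4] 0.020706273208631675
wrist -0.03 1115 z [0.0542 0.0564] v [-0.0118 -0.0001  0.0118]
wrist -0.015 240 z [0.0553 0.0638] v [-0.0097 -0.0001  0.0096]
wrist 0.0 1881 z [0.055  0.0685] v [-0.0188 -0.0001  0.0184]
wrist 0.015 1612 z [0.0549 0.0609] v [-0.0153 -0.0001  0.0155]
wrist 0.03 2553 z [0.0555 0.0617] v [-0.017  -0.0001  0.0167]
wrist 0.045 1568 z [0.0544 0.0563] v [-0.0103 -0.0001  0.0099]
wrist 0.06 1592 z [0.054 0.056] v [-0.01   -0.0002  0.0093]
wrist 0.075 1058 z [0.0523 0.0543] v [-0.0083 -0.0002  0.0078]
top -0.075 10 z [0.052  0.0591] v [-0.007   0.0028  0.0095]
top -0.06 52 z [0.0547 0.0591] v [-0.0076  0.0024  0.0105]
top -0.045 81 z [0.056  0.0624] v [-0.0164  0.0001  0.0179]
top -0.03 23 z [0.054  0.0616] v [-0.0163 -0.0075  0.0119]
```

The drift top is at about 0.056, level, as expected when home. Release and check.

>>> step_arm(
  series=[
    [[0,0,0,0,0.45],[0,0,0,0,0.45],[0,0,0,0,0.45],[0,0,0,0,0.45],[0,0,-0.02,0,0.45],[0,0,-0.06,0,0.45],[0,0,-0.11,0,0.45],[0,0,-0.16,0,0.45],[0,0,-0.2,0,0.45],[0,0,-0.2,0,0.45]],
  ],
)

```text
t: 23.3
ee_pos: [0.4982, -0.0917, 0.2266]
tool_rot: [0.997, 0.074, 0.007, 0.001]
force: [0.6, -0.3, 0.3]
grip_width: 0.0393
gripper_force: 0.0
```

>>> step_arm(
  series=[
    [[0,0,0,0,0.45],[0,0,0,0,0.45],[0,0,0,0,0.45]],
  ],
)

```text
t: 23.6
ee_pos: [0.4936, -0.0914, 0.2183]
tool_rot: [0.997, 0.073, -0.002, 0.0]
force: [0.2, -1.0, 0.5]
grip_width: 0.039
gripper_force: 0.0
```

```bash
python3 seat.py .494 -.0913|grep -v -e scene -e top;python3 seat.py .5055 -.1685|grep -v -e scene -e top
python3 - <<'E'
from h import *
im=get_image('wrist');cv2.imwrite('pics/w10.png',cv2.resize(im['color'][40:260,180:500,::-1],None,fx=2.4,fy=2.4))
E
```

```text
23.6 [ 0.4936 -0.0914  0.2183] [ 0.2 -1.   0.5] 0.03899935327028815
wrist -0.075 41 z [0.0542 0.0561] v [-0.0091 -0.0004  0.0085]
wrist -0.06 253 z [0.0544 0.0566] v [-0.0105 -0.0004  0.0096]
wrist -0.045 402 z [0.0554 0.0616] v [-0.0165 -0.0005  0.0166]
wrist -0.03 340 z [0.055  0.0607] v [-0.0153  0.0005  0.0153]
wrist -0.015 275 z [0.0545 0.0568] v [-0.0102  0.0005  0.0103]
wrist 0.0 287 z [0.0544 0.0566] v [-0.0102 -0.0006  0.0101]
wrist 0.015 355 z [0.055  0.0607] v [-0.0149 -0.0006  0.015 ]
wrist 0.03 500 z [0.0556 0.0618] v [-0.0168 -0.0001  0.0165]
wrist 0.045 315 z [0.0543 0.0565] v [-0.011  -0.0007  0.0096]
wrist 0.06 302 z [0.0539 0.0561] v [-0.0099 -0.0007  0.0095]
wrist 0.075 202 z [0.0522 0.0547] v [-0.0088 -0.0007  0.0074]
23.75 [ 0.4942 -0.0914  0.219 ] [-0.4  0.5 -0.2] 0.038933716683305086
wrist -0.075 140 z [0.0508 0.0544] v [-0.0084  0.0009  0.0086]
wrist -0.06 188 z [0.0495 0.0516] v [-0.007   0.0013  0.0078]
wrist -0.045 308 z [0.0507 0.0578] v [-0.0141  0.0002  0.0153]
wrist -0.03 232 z [0.0497 0.0537] v [-0.0104  0.0013  0.0109]
wrist -0.015 198 z [0.0497 0.0518] v [-0.0068  0.0013  0.0078]
wrist 0.0 214 z [0.0496 0.0516] v [-0.0071  0.0011  0.0079]
wrist 0.015 236 z [0.0499 0.0525] v [-0.0101  0.001   0.0079]
wrist 0.03 372 z [0.0508 0.0578] v [-0.0149  0.      0.015 ]
wrist 0.045 235 z [0.0498 0.0517] v [-0.0069  0.0013  0.008 ]
wrist 0.06 268 z [0.0496 0.0515] v [-0.0083  0.0012  0.0089]
wrist 0.075 341 z [0.0479 0.0499] v [-0.0093  0.0012  0.0098]
wrist 0.09 327 z [0.046  0.0477] v [-0.0106 -0.      0.0103]
wrist 0.105 212 z [0.0443 0.0461] v [-0.0113 -0.      0.011 ]
```

View pics/w10.png

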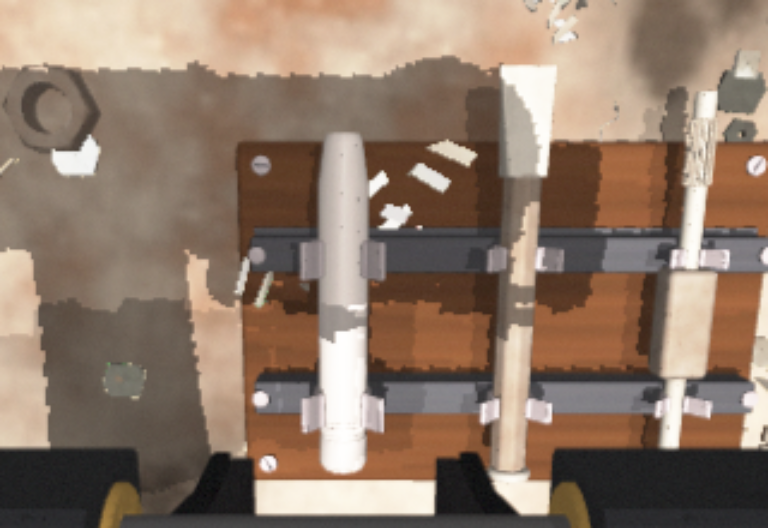

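Both tools lie home and level in their own clips, the drift at crop column 343 and the chisel at column 517. The robot is clear, so I'm handing in.

```bash
python3 -c "
from plant import *
print(close_job())"
```

```text
the job is handed in; nothing more can be done
None
```

The cold chisel is in the narrow clips and the drift is in the wide clips, both measured fully home, level and about midway between the clips, and the job was handed in at about 24 s.

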